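Let off the ratchet jar clamp and stand the jar in the tray

ROBOT

A 6-joint arm with a two-finger parallel gripper is mounted at the origin on the work surface. World frame = base frame: x ahead of the robot, y to its left, z up, the work surface at z = 0. Lengths are in mm, angles in rad, forces in N, time in s.
With the tool pointing down it reaches from about 300 to 950 mm from the base axis. Payload 3.1 kg.
Tool frame: the origin (TCP) lies on the front face of the gripper's body, between the roots of the fingers; the fingertips stand 73 mm ahead of it and the grasp point (between the pads) lies robot.tcp_to_grasp ahead of it (robot.tcp_to_grasp is the distance from the TCP to the grasp point, in mm); z points along the fingers, y is the line along which they close (so a half turn about z gives the same grasp; the last joint's range is limited). The gripper opens to 85 mm and grips with 20 to 120 N. Pads are 22 mm wide; open, the fingers measure 114 mm over their backs; the gripper's body (76 mm by 85 mm) begins 54 mm behind the grasp point. The pads swing forward as they close: fully open they stand 13 mm farther back than shut.
Start: joints at [1.249, 0.308, 1.634, -0, 1.2, -0.07], TCP at [155.743, 605.291, 303.872] pointing down, gripper open.
Joint ranges: [-3.06, 3.06], [-0.79, 1.96], [0.05, 2.63], [-1.19, 4.34], [0.05, 2.64], [-2.94, 2.94]. Speed limits (rad/s): [2.79, 2.79, 3.14, 3.14, 3.14, 3.14].

INTERFACE

Orientations are given as a unit quaternion [x, y, z, w].
In Python, from bench import robot gives the robot as it stands.
- The arm moves only by the tool move_arm, never from a script. Its argument "series" is text: rows parted by semicolons, each of 4 numbers parted by spaces: the shift along the world's x, y, z in m, then the turn about the world's z in degrees. In form: x y z turn; .... A call has 1 to 10 rows; each row shifts and turns the commanded pose from where the row before left it; what a row does not reach is not made up. A row lasts 1/12 s, in which the tool goes at most 41.7 mm and 7.16 degrees, less where a joint would pass 70% of its speed; a pose out of reach is approached as far as the arm can. A call with a gripper value outside its range is refused whole. "gripper" is the gripper command: -1 is shut, 1 is fully open, values between are in proportion, set as the call begins (left out, the last holds). The fingers move at their own pace and stop on an object; "squeeze" is the grip in N (left out, the last holds). Time passes only in rows, so rows that do not move let the fingers close. It gives the time, the measured TCP pose, the force, the opening and the grip force at its end, in the units of the state.
- robot.state(): the state, without advancing time (a new reading comes with each control period).
- robot.read_camera(name): name is "side" or "top" or "wrist"; returns (picture, depth): 400x640x3 uint8, red, green, blue; 400x640 float32, mm along the optical axis (not along the pixel's ray), 0 where there is no reading.
- robot.get_calibration(name): a dict with "camera_matrix" (3x3 intrinsics, pixels), "R" (3x3) and "t" (3): a world point X has camera coordinates R X + t; the wrist camera has in their place "T_tool_cam" (4x4, takes a point from camera to tool coordinates, whose origin is the TCP and whose axes are the flange's). Camera axes: x right, y down, z forward; pixel columns grow to the right and rows downward; lengths in mm; the calibration is good to about 2 mm. A picture is of the moment at which its call begins: read the wrist's pose just before it. get_calibration takes no time and is no camera call.
- robot.close_job(): hands the job in; it is judged then, once.
Trained networks look in the newest picture that a camera, given by its name, has taken for a name from the list of things; names that differ only in an ending like _2 or _b are one class to them, and where a whole thing is asked for, a point or a joint stands for the part that bears it (a point fixed in the world has none). Each returns a list of dicts, best first, with "p" (0 to 1); they miss things now and then, are a little off and sometimes report something else, mostly with a low value. They report only what shows in the picture. A call takes as long as a camera call.
- robot.look_for(camera, thing): "xy" ([column, row] in pixels, amid what is visible of it).
- robot.trace(camera, thing): "pixels" (400x640 bool, what is visible of it) and "xy" ([column, row] in pixels, amid what is visible of it).
- robot.pinpoint(camera, thing): "xy" ([column, row] in pixels: a listed point, or the origin of a listed thing).
The state is a dict: "time": time; "joint_positions": joint angles; "joint_vel": joint speeds; "joint_torque": joint torques, N m; "eef_pos": TCP position; "ee_rot": TCP orientation; "wrist_force": force on the tool from outside, world axes, zero at the start; "torque": the same for the moment, N m; "width": finger opening in mm; "grasp_force": force on a finger pad.
Only numpy, scipy, OpenCV 4.12 (cv2) and the standard library are available. Lean on these libraries where they do the work, as an engineer would, in place of code of your own. Each camera call takes 0.05 s, during which the arm holds its last target. There are 200 camera calls.

TASK

The filled jar is held in the ratchet clamp. Push the pin of the sprung pawl to hold its nose off the ratchet wheel, only just clear and no more than lightly touching its rubber stop, until the jaw has run all the way back, and let the pawl drop back into the teeth. Then lift the jar out and set it down gently, upright, in the metal tray, leaving the other things on the table where they are.

Things in the scene. Friction and masses are not known exactly. Their poses are not given: they have to be found in the camera images.
- clamp: bench jar clamp, screwed down; painted base plate 124 mm (x) by 235 mm (y -130 to +105) by 14 mm thick. Origin on the underside; x across, y along, z up. Fixed V jaw (top at z 56 mm) at y +59 to +101; the jar stands on the plate at x 0, y +45; the moving jaw (52 mm wide, top at z 53 mm) presses on it from the -y side with a sprung rubber pad. Gear housing and wheel at y -65.
- pawl_block: dark steel block, 20 by 24 mm, carrying the pawl's pivot; bolted to the plate through a slot near clamp x 38, y -100 mm. Origin on the pivot axis at table height, axes as the clamp's. It is set up to 2.3 mm nearer to or farther from the wheel (clamp x), so the nose dips 1.9 to 6.5 mm into the teeth.
- pin_top (a point): centre of the top of the upright release pin on the pawl's tail: steel, 10 mm diameter, z 54 to 84 mm, 40 mm from the pivot towards the clamp's -y. Pushing it towards the clamp's -x swings the nose off the loaded wheel: it takes 7 to 11 N to slide the nose out (1 to 7 mm of travel, by setting), then it gives suddenly and 3 to 5 N hold it; the stop is met about 2 mm further on.
- pawl (a joint): the pawl, a flat steel rocker (z 46 to 54 mm) whose nose lies 35 mm from the pivot towards +y, on the wheel's +x side. Swing in rad: 0 seated in the teeth, growing as the nose is lifted off. Its spring drops it back when let go (it may then rest at up to 0.03).
- stop_face (a point): centre of the face of the rubber stop button, 10 mm diameter, on the clamp's +x edge beside the pawl's nose, z 50 mm, facing the clamp's -x. It limits the pawl's swing and yields 1 mm per 15 N. The pawl must not press on it with more than 6 N (some 9 N at the pin once the nose is off the wheel).
- stop_button: the rubber stop button itself; the body's origin lies at the clamp's origin.
- jaw (a joint): how far the moving jaw has run back in m: 0 clamped, 0.0203 fully back. With the pawl held off it runs back by itself, damped, in about 2 s.
- jar: the filled jar in the clamp: frosted plastic body, grey from the dark paste inside, 56 mm diameter, 60 mm high, white ribbed screw lid on top 58 mm diameter, 18 mm high (78 mm in all, 0.11 to 0.23 kg). Origin at the centre of its underside, z up.
- tray: shallow square metal tray, fixed, 150 by 150 by 12 mm, walls and floor 4 mm thick. Origin at the centre of its underside.
- tray_in (a point): centre of the tray's inner floor; axes as the tray's.
- spare_jar: bystander: another closed jar of the same kind, standing on the table.
- beaker: bystander: white plastic beaker, 80 mm diameter, 95 mm high.
- jar_lid: bystander: loose white lid lying on the table, 58 mm diameter, 18 mm high.
- wheel_hub (a point): centre of the top face of the steel ratchet wheel on its upright shaft (clamp x 0, y -65, z 54 mm): 32 mm tip radius, 18 saw teeth 7.5 mm deep, 8 mm thick; above it the black lobed tightening knob, 23 mm radius, z 64 to 82 mm. A spring pulls the jaw back and would turn the wheel clockwise seen from above; the pawl stops it.

How it is judged:
By the outcome, as a careful person would: the job done as asked, in the order asked, and still so for the second after the job is handed in, with the robot touching nothing.
It also fails if it takes over 72 s, if anything falls off the work surface, if the arm or the gripper's body presses on something with over 40 N, if the wrist force passes 120 N, or if a joint passes its speed limit or range.

## Working session

There is one attempt and no reset: what is moved stays moved. The work goes in short steps, Python scripts to look and compute and a tool call to move; the robot and the scene stay as the last step left them, time stands still between calls to the robot, and variables do not carry over. Pictures are saved under pics/ and viewed, at most 10 in all, crops included, and the job is handed in when it is done.

Besides the shell and the picture viewer there is one more tool, called after "Call:" as a command line: name --argument value ..., lists and objects as JSON in quotes. move_arm: Moves the arm, as the interface text tells. Its arguments: {"type":"object","properties":{"series":{"type":"string"},"gripper":{"type":"number"},"squeeze":{"type":"number"}},"required":["series"]}

```bash
mkdir -p pics; cat > h.py <<'E'
import numpy as np, cv2
from bench import robot
from scipy.spatial.transform import Rotation as Ro
def cam(n):
    c=robot.get_calibration(n); K=np.array(c["camera_matrix"])
    if "R" in c: R=np.array(c["R"]);t=np.array(c["t"]).ravel(); return K,R.T,-R.T@t
    s=robot.state();T=np.eye(4);T[:3,:3]=Ro.from_quat(s["ee_rot"]).as_matrix();T[:3,3]=s["eef_pos"]
    T=T@np.array(c["T_tool_cam"]);return K,T[:3,:3],T[:3,3]
def atz(C,xy,z):
    K,A,o=C;d=A@np.linalg.solve(K,[xy[0],xy[1],1.]);return o+d*(z-o[2])/d[2]
def atd(C,xy,D):
    K,A,o=C;u,v=int(round(xy[0])),int(round(xy[1]));w=D[max(v-2,0):v+3,max(u-2,0):u+3];w=w[w>0]
    return o+A@np.linalg.solve(K,[xy[0],xy[1],1.])*np.median(w) if w.size else None
def save(n,p): cv2.imwrite("pics/"+n,cv2.cvtColor(p,cv2.COLOR_RGB2BGR))
E
python3 - <<'E'
from h import *
np.set_printoptions(precision=1,suppress=True)
print(robot.tcp_to_grasp,robot.state())
Z=dict(clamp=0,pawl_block=0,pin_top=84,stop_face=50,jar=0,tray=0,tray_in=4,spare_jar=0,beaker=0,jar_lid=0,wheel_hub=54)
for n in ["top","side"]:
    C=cam(n);p,D=robot.read_camera(n);save(n+"1.png",p);print(n,C[2],C[1][:,2])
    for k,z in Z.items():
        for r in robot.pinpoint(n,k)[:2]: print(k,round(r["p"],2),np.array(r["xy"]),atz(C,r["xy"],z),atd(C,r["xy"],D))
E
```

```text
53.900000000000006 {'time': 0.0, 'joint_positions': array([ 1.2,  0.3,  1.6,  0. ,  1.2, -0.1]), 'joint_vel': array([-0.,  0.,  0.,  0.,  0., -0.]), 'joint_torque': array([ -0. , -41.5, -27.7,   0. ,   0. ,   0. ]), 'eef_pos': array([155.5, 604.6, 302.6]), 'ee_rot': array([ 0.1,  1. , -0. , -0. ]), 'wrist_force': array([1.3, 0.6, 0.6]), 'torque': array([-0., -0., -0.]), 'grasp_force': 0.0, 'width': 85.1146698816197}
top [ 319.7   17.6 1303.3] [ 0.2 -0.  -1. ]
clamp 0.92 [297.6 232.2] [516.   97.2   0. ] [508.1  94.   52.5]
pawl_block 0.78 [332.6 203.9] [591.3   5.6   0. ] [579.5   6.2  56.7]
pin_top 0.71 [349.2 196.9] [591.4 -34.8  84. ] [594.7 -35.4  69.6]
jar 0.92 [280.2 234.9] [509.  142.5   0. ] [495.6 133.6  92.4]
tray 0.6 [465.2 251.4] [ 465.2 -337.2    0. ] [ 464.8 -336.3    3.1]
tray_in 0.56 [468.3 252.4] [ 462.1 -343.9    4. ] [ 462.2 -344.1    3.2]
spare_jar 0.68 [391.2 130.7] [ 795.3 -155.1    0. ] [ 768.  -145.2   74.8]
spare_jar 0.49 [333.4 206.3] [584.8   3.6   0. ] [575.2   4.1  47.3]
beaker 0.9 [181.5 191.6] [625.2 406.8   0. ] [609.7 387.   66.2]
beaker 0.6 [325.9 22
[... 550 characters left out ...]
 84.7  13.6]
pin_top 0.49 [331.2 202.4] [591.3 -35.2  84. ] [650.3  28.9   4.3]
pin_top 0.49 [298.5 209.3] [510.2   2.6  84. ] [522.2  18.7  65.1]
jar 0.91 [266.6 206.5] [502.1 146.4   0. ] [485.3 118.3  29.9]
tray 0.89 [378.9 325.2] [ 458.  -337.9    0. ] [ 456.3 -339.1    3.3]
tray_in 0.62 [379.8 318.4] [ 470.1 -329.     4. ] [ 470.9 -328.4    2.6]
tray_in 0.4 [412.7 216.4] [ 780.3 -167.9    4. ] [ 764.3 -178.2   21.9]
spare_jar 0.84 [411.8 215.8] [ 783.9 -162.4    0. ] [ 764.  -175.2   22.3]
beaker 0.93 [248.1 150.5] [621.5 417.2   0. ] [607.  391.3  20.6]
jar_lid 0.8 [192.8 182.2] [396.8 393.3  -0. ] [389.1 371.7  17.6]
wheel_hub 0.91 [298.1 210. ] [526.7  26.8  54. ] [524.6  23.9  57.4]
```

```bash
python3 - <<'E'
import cv2,numpy as np
a=cv2.imread("pics/top1.png")[150:290,230:400];b=cv2.imread("pics/side1.png")[150:290,230:400]
cv2.imwrite("pics/c1.png",np.hstack([cv2.resize(i,(400,330),interpolation=3) for i in(a,b)]))
from h import *
np.set_printoptions(precision=3,suppress=True)
print(robot.get_calibration("wrist"),robot.state()["ee_rot"])
E
```

```text
{'camera_matrix': array([[327.883,   0.   , 324.642],
       [  0.   , 327.883, 199.665],
       [  0.   ,   0.   ,   1.   ]]), 'T_tool_cam': array([[  0.001,  -0.948,  -0.317,  80.55 ],
       [  1.   ,   0.   ,   0.001,  -0.069],
       [ -0.001,  -0.317,   0.948, -69.278],
       [  0.   ,   0.   ,   0.   ,   1.   ]])} [ 0.126  0.992  0.    -0.   ]
```

View pics/c1.png

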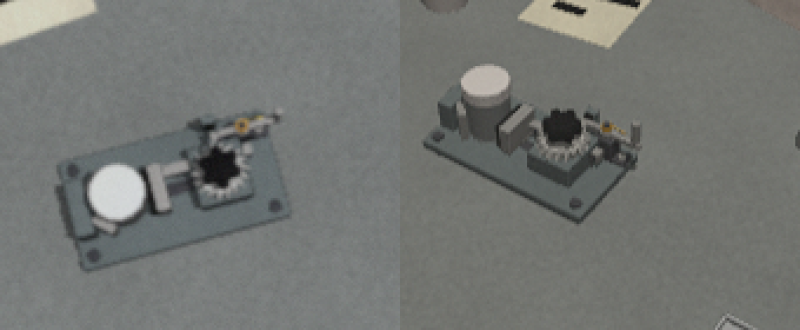

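Call:
move_arm --series ".02 -.028 0 3;.023 -.032 0 3;.023 -.032 0 3;.023 -.032 0 3;.023 -.032 0 3;.023 -.032 0 3;.023 -.032 0 3;.023 -.032 0 3;.023 -.032 0 4;.023 -.032 0 0" --gripper -1 --squeeze 30

```text
time: 2.03
eef_pos: [383.5, 287.7, 304.3]
ee_rot: [-0.119, 0.993, 0.0, 0.0]
wrist_force: [0.2, 0.7, -0.2]
width: 0.0
grasp_force: 0.0
```

Call:
move_arm --series ".023 -.032 -.005 0;.023 -.032 -.005 0;.023 -.032 -.005 0;.023 -.032 -.005 0;.023 -.032 -.005 0;.023 -.032 -.005 0;.023 -.032 -.005 0;.023 -.032 -.005 0;0 0 0 0;0 0 0 0"

```text
time: 2.87
eef_pos: [567.5, 31.4, 263.4]
ee_rot: [-0.116, 0.993, 0.0, -0.0]
wrist_force: [0.2, 0.4, 0.1]
width: -0.1
grasp_force: 0.0
```

```bash
python3 - <<'E'
from h import *
np.set_printoptions(precision=1,suppress=True)
Z=dict(clamp=0,pawl_block=0,pin_top=84,stop_face=50,jar=0,wheel_hub=54)
n="wrist";C=cam(n);p,D=robot.read_camera(n);save("w1.png",p);s=robot.state();print(s["eef_pos"],s["wrist_force"],np.degrees(Ro.from_quat(s["ee_rot"]).as_euler("xyz")))
for k,z in Z.items():
        for r in robot.pinpoint(n,k)[:2]: print(k,round(r["p"],2),np.array(r["xy"]),atz(C,r["xy"],z),atd(C,r["xy"],D))
E
```

```text
[566.7  32.7 263.5] [-0.1  0.9 -0.8] [ 180.    -0.1 -166.5]
clamp 0.73 [398.1 139.9] [518.2  95.6   0. ] [515.8  88.7  27.6]
pawl_block 0.89 [300.7 177.2] [578.9   8.1   0. ] [569.1   8.6  36.3]
pin_top 0.94 [242.4 209.2] [593.2 -31.1  84. ] [593.5 -31.2  83.3]
stop_face 0.44 [332.7 199.7] [579.3  41.5  50. ] [578.5  41.2  52.6]
wheel_hub 0.86 [331.6 148.6] [533.7  29.2  54. ] [529.4  27.5  81. ]
```

View pics/w1.png

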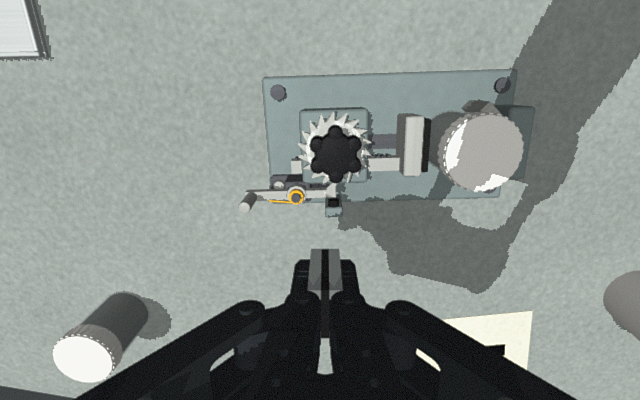

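Call:
move_arm --series ".018 -.018 0 2;.018 -.018 0 0;.018 -.018 -.02 0;.0015 -.0015 -.03 0;0 0 -.035 0;0 0 -.03 0;0 0 -.015 0;0 0 0 0;0 0 0 0"

```text
time: 3.97
eef_pos: [621.5, -21.4, 133.1]
ee_rot: [-0.136, 0.991, 0.0, -0.001]
wrist_force: [1.3, -0.2, 0.1]
width: 0.1
grasp_force: 0.0
```

```bash
python3 - <<'E'
from h import *
np.set_printoptions(precision=2,suppress=True)
n="wrist";C=cam(n);p,D=robot.read_camera(n);save("w2.png",p);s=robot.state();print(s["eef_pos"],s["wrist_force"],np.degrees(Ro.from_quat(s["ee_rot"]).as_euler("xyz")))
for k,z in dict(pin_top=84,wheel_hub=54,stop_face=50).items():
        for r in robot.pinpoint(n,k)[:2]: print(k,round(r["p"],2),np.array(r["xy"]),atz(C,r["xy"],z),atd(C,r["xy"],D))
E
```

```text
[622.86 -21.65 134.79] [ 0.75 -0.88  0.69] [-179.97    0.07 -164.37]
pin_top 0.74 [324.6 224.3] [591.72 -30.23  84.  ] [592.1  -30.12  83.08]
wheel_hub 0.72 [494.4 114.4] [533.37  30.99  54.  ] [535.34  17.24  81.33]
stop_face 0.71 [470.9 205.9] [576.47  40.56  50.  ] [575.88  39.02  52.78]
```

View pics/w2.png

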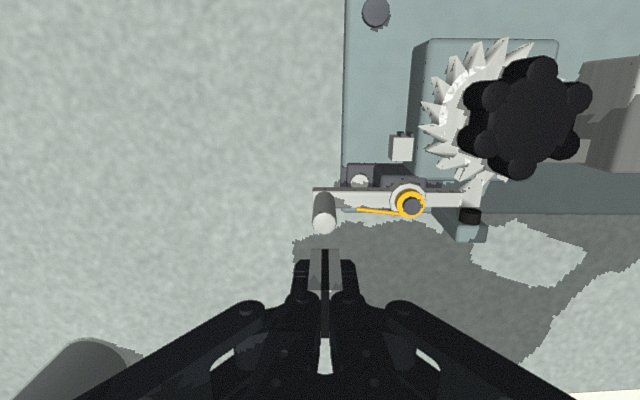

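Call:
move_arm --series "-.00193 -.00053 0 0;-.00193 -.00053 0 0;-.00193 -.00053 0 0;-.00193 -.00053 0 0;-.00193 -.00053 0 0;-.00096 -.00027 0 0;0 0 0 0;0 0 0 0"

```text
time: 4.83
eef_pos: [611.6, -25.2, 133.8]
ee_rot: [-0.135, 0.991, 0.0, -0.0]
wrist_force: [0.9, 0.3, -0.7]
width: -0.2
grasp_force: 0.0
```

Call:
move_arm --series "-.00096 -.00027 0 0;0 0 0 0;0 0 0 0"

```text
time: 5.08
eef_pos: [610.7, -25.4, 133.8]
ee_rot: [-0.136, 0.991, -0.0, -0.0]
wrist_force: [-0.4, -0.6, -0.1]
width: 0.1
grasp_force: 0.0
```

Call:
move_arm --series "-.00096 -.00027 0 0;0 0 0 0;0 0 0 0"

```text
time: 5.33
eef_pos: [609.7, -25.6, 133.8]
ee_rot: [-0.135, 0.991, 0.0, -0.0]
wrist_force: [-0.2, 0.4, 0.5]
width: -0.2
grasp_force: 0.0
```

Call:
move_arm --series "-.00096 -.00027 0 0;0 0 0 0;0 0 0 0"

```text
time: 5.58
eef_pos: [608.7, -26.0, 133.9]
ee_rot: [-0.135, 0.991, -0.0, -0.0]
wrist_force: [0.5, 0.0, -0.0]
width: -0.2
grasp_force: 0.0
```

Call:
move_arm --series "-.00048 -.00013 0 0;0 0 0 0"

```text
time: 5.75
eef_pos: [608.2, -26.1, 133.9]
ee_rot: [-0.135, 0.991, 0.0, -0.0]
wrist_force: [0.6, 1.0, -0.1]
width: 0.2
grasp_force: 0.0
```

Call:
move_arm --series "-.00048 -.00013 0 0;0 0 0 0"

```text
time: 5.92
eef_pos: [607.7, -26.2, 133.9]
ee_rot: [-0.135, 0.991, -0.0, -0.0]
wrist_force: [0.4, -0.0, 0.2]
width: 0.2
grasp_force: 0.0
```

Call:
move_arm --series "-.00048 -.00013 0 0;0 0 0 0"

```text
time: 6.08
eef_pos: [607.2, -26.3, 133.8]
ee_rot: [-0.135, 0.991, 0.0, -0.0]
wrist_force: [0.4, 0.3, -0.3]
width: 0.3
grasp_force: 0.0
```

Call:
move_arm --series "-.00048 -.00013 0 0;0 0 0 0"

```text
time: 6.25
eef_pos: [606.7, -26.5, 133.9]
ee_rot: [-0.135, 0.991, 0.0, -0.0]
wrist_force: [0.4, -0.2, 0.5]
width: 0.1
grasp_force: 0.0
```

Call:
move_arm --series "-.00048 -.00013 0 0;0 0 0 0"

```text
time: 6.42
eef_pos: [606.5, -26.6, 133.9]
ee_rot: [-0.135, 0.991, -0.0, 0.0]
wrist_force: [0.9, -0.5, -0.4]
width: -0.4
grasp_force: 0.2
```

Call:
move_arm --series "-.00048 -.00013 0 0;0 0 0 0"

```text
time: 6.58
eef_pos: [606.3, -26.6, 134.0]
ee_rot: [-0.135, 0.991, -0.0, 0.001]
wrist_force: [2.0, 0.8, -0.4]
width: -0.1
grasp_force: 0.9
```

Call:
move_arm --series "-.00048 -.00013 0 0;0 0 0 0"

```text
time: 6.75
eef_pos: [606.1, -26.7, 134.0]
ee_rot: [-0.135, 0.991, -0.0, 0.001]
wrist_force: [3.5, 2.1, -1.3]
width: 0.1
grasp_force: 1.7
```

Call:
move_arm --series "-.00048 -.00013 0 0;0 0 0 0"

```text
time: 6.92
eef_pos: [606.0, -26.7, 134.1]
ee_rot: [-0.135, 0.991, -0.0, 0.001]
wrist_force: [5.0, 1.9, -2.9]
width: 0.4
grasp_force: 2.6
```

Call:
move_arm --series "-.00048 -.00013 0 0;0 0 0 0"

```text
time: 7.08
eef_pos: [605.8, -26.8, 134.2]
ee_rot: [-0.135, 0.991, -0.0, 0.002]
wrist_force: [5.4, 2.2, -3.4]
width: 0.0
grasp_force: 3.0
```

Call:
move_arm --series "-.00029 -.00008 0 0;0 0 0 0"

```text
time: 7.25
eef_pos: [605.7, -26.8, 134.2]
ee_rot: [-0.135, 0.991, 0.0, 0.002]
wrist_force: [6.2, 2.9, -3.3]
width: -0.1
grasp_force: 3.2
```

Call:
move_arm --series "-.00029 -.00008 0 0;0 0 0 0"

```text
time: 7.42
eef_pos: [605.6, -26.8, 134.2]
ee_rot: [-0.135, 0.991, 0.0, 0.003]
wrist_force: [6.4, 2.3, -4.8]
width: -0.3
grasp_force: 3.4
```

Call:
move_arm --series "-.00029 -.00008 0 0;0 0 0 0"

```text
time: 7.58
eef_pos: [605.5, -26.8, 134.2]
ee_rot: [-0.135, 0.991, 0.0, 0.003]
wrist_force: [6.8, 2.9, -5.4]
width: -0.1
grasp_force: 3.7
```

Call:
move_arm --series "-.00029 -.00008 0 0;0 0 0 0"

```text
time: 7.75
eef_pos: [605.4, -26.9, 134.2]
ee_rot: [-0.135, 0.991, 0.0, 0.003]
wrist_force: [7.3, 2.4, -5.0]
width: 0.1
grasp_force: 3.9
```

Call:
move_arm --series "-.00029 -.00008 0 0;0 0 0 0"

```text
time: 7.92
eef_pos: [605.3, -26.9, 134.3]
ee_rot: [-0.135, 0.991, 0.0, 0.003]
wrist_force: [6.9, 3.0, -5.0]
width: 0.2
grasp_force: 4.2
```

Call:
move_arm --series "-.00029 -.00008 0 0;0 0 0 0"

```text
time: 8.08
eef_pos: [605.1, -27.0, 134.3]
ee_rot: [-0.135, 0.991, -0.0, 0.003]
wrist_force: [8.5, 2.4, -5.7]
width: 0.0
grasp_force: 4.2
```

Call:
move_arm --series "-.00029 -.00008 0 0;0 0 0 0"

```text
time: 8.25
eef_pos: [604.8, -27.1, 134.3]
ee_rot: [-0.135, 0.991, -0.0, 0.003]
wrist_force: [8.2, 3.4, -5.4]
width: -0.0
grasp_force: 4.1
```

Call:
move_arm --series "-.00029 -.00008 0 0;0 0 0 0"

```text
time: 8.42
eef_pos: [604.5, -27.2, 134.3]
ee_rot: [-0.135, 0.991, -0.0, 0.003]
wrist_force: [7.3, 2.6, -4.9]
width: -0.3
grasp_force: 4.0
```

```bash
python3 - <<'E'
from h import *
np.set_printoptions(precision=2,suppress=True)
n="wrist";C=cam(n);p,D=robot.read_camera(n);save("w3.png",p);s=robot.state();print(s["eef_pos"],s["wrist_force"],np.degrees(Ro.from_quat(s["ee_rot"]).as_euler("xyz")))
for k,z in dict(pin_top=84,wheel_hub=54,stop_face=50).items():
        for r in robot.pinpoint(n,k)[:2]: print(k,round(r["p"],2),np.array(r["xy"]),atz(C,r["xy"],z))
save("c3.png",np.hstack([cv2.resize(p[120:280,280:480],(800,600),interpolation=3)]))
E
```

```text
[604.42 -27.22 134.28] [ 7.2   3.99 -4.86] [-179.94    0.36 -164.46]
pin_top 0.88 [327.3 258.4] [589.74 -30.68  84.  ]
wheel_hub 0.64 [489.7 153.6] [533.67  31.06  54.  ]
wheel_hub 0.31 [554.5 138.2] [519.37  56.25  54.  ]
stop_face 0.69 [467.9 238.4] [577.28  41.13  50.  ]
```

View pics/c3.png

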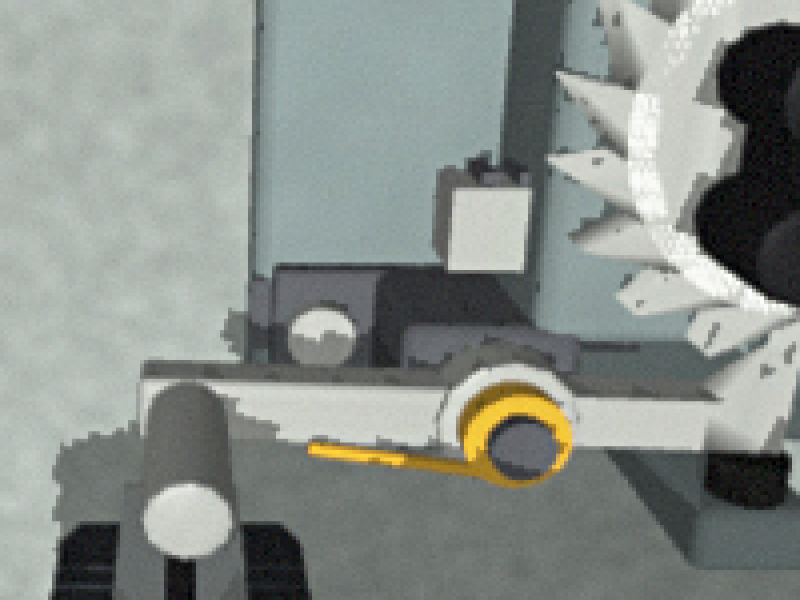

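Call:
move_arm --series "-.00029 -.00008 0 0;0 0 0 0"

```text
time: 8.78
eef_pos: [604.3, -27.3, 134.3]
ee_rot: [-0.135, 0.991, -0.0, 0.003]
wrist_force: [8.1, 3.3, -5.2]
width: 0.1
grasp_force: 4.2
```

Call:
move_arm --series "-.00029 -.00008 0 0;0 0 0 0"

```text
time: 8.95
eef_pos: [603.5, -27.6, 134.3]
ee_rot: [-0.135, 0.991, -0.0, 0.003]
wrist_force: [3.4, -0.2, -0.6]
width: 0.1
grasp_force: 1.7
```

Call:
move_arm --series "-.00029 -.00008 0 0;0 0 0 0"

```text
time: 9.12
eef_pos: [602.2, -28.0, 134.3]
ee_rot: [-0.135, 0.991, -0.0, 0.001]
wrist_force: [5.1, 0.8, -2.8]
width: -0.1
grasp_force: 2.5
```

Call:
move_arm --series "0 0 0 0;0 0 0 0;0 0 0 0"

```text
time: 9.37
eef_pos: [602.2, -28.0, 134.3]
ee_rot: [-0.135, 0.991, -0.0, 0.001]
wrist_force: [5.3, 1.4, -1.5]
width: -0.1
grasp_force: 2.7
```

```bash
python3 - <<'E'
from h import *
np.set_printoptions(precision=2,suppress=True)
n="wrist";C=cam(n);p,D=robot.read_camera(n);save("w4.png",p);s=robot.state();print(s["time"],s["eef_pos"],s["wrist_force"],s["grasp_force"])
save("c4.png",np.hstack([cv2.resize(p[120:280,280:640],(800,400),interpolation=3)]))
E
```

```text
9.4167 [602.15 -28.03 134.31] [ 4.82  1.91 -2.15] 2.6677277181488535
```

View pics/c4.png

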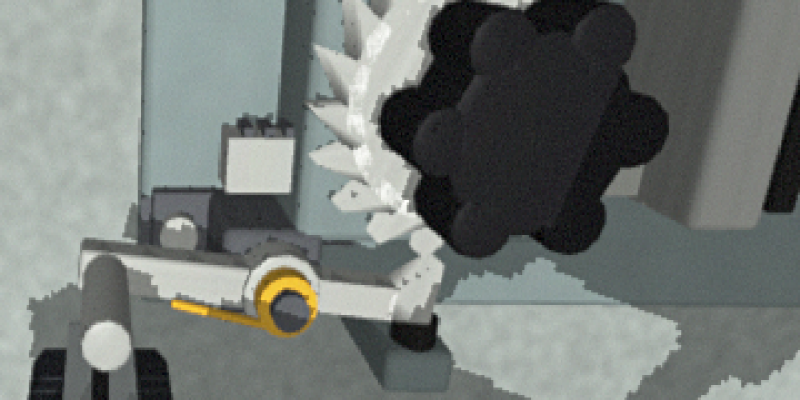

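Call:
move_arm --series "0 0 0 0;0 0 0 0;0 0 0 0;0 0 0 0;0 0 0 0;0 0 0 0;0 0 0 0;0 0 0 0;0 0 0 0;0 0 0 0"

```text
time: 10.25
eef_pos: [602.1, -28.0, 134.3]
ee_rot: [-0.135, 0.991, -0.0, 0.001]
wrist_force: [4.5, 0.5, -2.7]
width: 0.0
grasp_force: 2.7
```

Call:
move_arm --series "0 0 0 0;0 0 0 0;0 0 0 0;0 0 0 0;0 0 0 0;0 0 0 0;0 0 0 0;0 0 0 0;0 0 0 0;0 0 0 0"

```text
time: 11.08
eef_pos: [602.2, -28.0, 134.3]
ee_rot: [-0.135, 0.991, -0.0, 0.001]
wrist_force: [5.9, 1.6, -2.5]
width: -0.1
grasp_force: 2.7
```

```bash
python3 - <<'E'
from h import *
np.set_printoptions(precision=2,suppress=True)
n="wrist"
q=cv2.cvtColor(cv2.imread("pics/w4.png"),cv2.COLOR_BGR2RGB)
p,D=robot.read_camera(n);p2,D=robot.read_camera(n);[robot.read_camera(n) for _ in range(4)];p3,D=robot.read_camera(n)
w=(slice(120,280),slice(440,640))
print(np.abs(p3[w].astype(int)-p[w]).mean(),np.abs(p2[w].astype(int)-p[w]).mean(),np.abs(q[w].astype(int)-p[w]).mean())
t,D=robot.read_camera("top");t1=cv2.cvtColor(cv2.imread("pics/top1.png"),cv2.COLOR_BGR2RGB)
s=robot.state();print(s["time"],s["eef_pos"],s["wrist_force"],s["grasp_force"])
a=[cv2.resize(i[190:260,250:370],(400,240),interpolation=3) for i in (t1,t)]
b=[cv2.resize(i[120:280,280:640],(400,200),interpolation=3) for i in (q,p3)]
save("c5.png",np.vstack([np.hstack(a),np.hstack(b)]))
E
```

```text
4.27321875 4.326239583333333 19.604583333333334
11.4833 [602.13 -28.05 134.33] [ 5.52  1.48 -1.97] 2.669597847102523
```

View pics/c5.png

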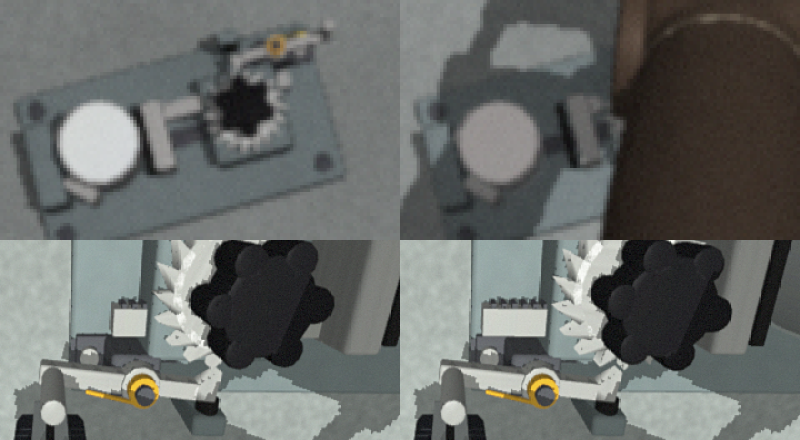

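Call:
move_arm --series "0 0 0 0;0 0 0 0;0 0 0 0;0 0 0 0;0 0 0 0;0 0 0 0;0 0 0 0;0 0 0 0"

```text
time: 12.15
eef_pos: [602.1, -28.1, 134.3]
ee_rot: [-0.135, 0.991, -0.0, 0.001]
wrist_force: [5.8, 1.4, -2.2]
width: 0.1
grasp_force: 2.7
```

```bash
python3 - <<'E'
from h import *
w=(slice(120,280),slice(330,640))
p,D=robot.read_camera("wrist");save("w6.png",p)
import glob
E
```

Call:
move_arm --series ".00096 .00027 0 0;.00096 .00027 0 0;.00096 .00027 0 0;.00096 .00027 0 0;.00193 .00053 0 0;.00193 .00053 0 0;.00193 .00053 0 0;.00386 .00106 0 0;.00386 .00106 0 0;.00386 .00106 0 0"

```text
time: 13.03
eef_pos: [622.4, -22.0, 133.5]
ee_rot: [-0.135, 0.991, 0.0, -0.001]
wrist_force: [0.4, -0.7, -0.7]
width: -0.2
grasp_force: 0.0
```

```bash
python3 - <<'E'
from h import *
np.set_printoptions(precision=1,suppress=True)
p,D=robot.read_camera("wrist")
q=cv2.cvtColor(cv2.imread("pics/w6.png"),cv2.COLOR_BGR2RGB)
s=robot.state();print(s["time"],s["eef_pos"],s["wrist_force"])
C=cam("wrist")
for k,z in dict(pin_top=84,wheel_hub=54,stop_face=50).items():
        for r in robot.pinpoint("wrist",k)[:1]: print(k,round(r["p"],2),np.array(r["xy"]),atz(C,r["xy"],z))
save("c7.png",np.vstack([cv2.resize(i[60:260,280:640],(540,300),interpolation=3) for i in (q,p)]))
E
```

```text
13.0833 [623.5 -21.9 133.8] [1.4 0.  0.4]
wheel_hub 0.72 [495.7 114.9] [535.6  31.5  54. ]
stop_face 0.59 [473.2 206.1] [578.6  41.6  50. ]
```

View pics/c7.png

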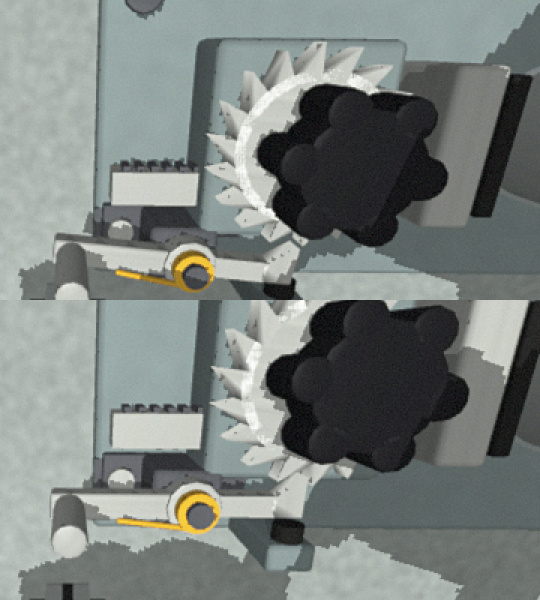

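Call:
move_arm --series "0 0 .025 0;0 0 .035 0;0 0 .04 0;-.015 .025 .03 0;-.02 .034 0 0;-.02 .034 0 0;-.02 .034 0 0;-.022 .035 0 0;0 0 0 0;0 0 0 0" --gripper 1

```text
time: 14.07
eef_pos: [524.1, 141.4, 263.7]
ee_rot: [-0.138, 0.991, -0.0, -0.0]
wrist_force: [-0.0, -0.6, -0.2]
width: 85.3
grasp_force: 0.0
```

```bash
cat > j.py <<'E'
from h import *
np.set_printoptions(precision=1,suppress=True)
C=cam("wrist");p,D=robot.read_camera("wrist");save("w8.png",p);s=robot.state();print(s["time"],s["eef_pos"],s["wrist_force"],s["width"])
v,u=np.nonzero(D>0);K,A,o=C
P=o+(np.stack([u,v,np.ones_like(u)],1)@np.linalg.inv(K).T@A.T)*D[v,u][:,None]
m=(abs(P[:,2]-92)<5)&(np.hypot(P[:,0]-505,P[:,1]-138)<45)
Q=P[m];print(len(Q),Q[:,2].mean());(c,r)=cv2.minEnclosingCircle(Q[:,:2].astype(np.float32)[:,None]);print("lid",c,r,Q.mean(0),np.percentile(Q,[1,99],axis=0))
for k,z in dict(jar=14,clamp=0).items():
    for q in robot.pinpoint("wrist",k)[:2]: print(k,q["p"],atz(C,q["xy"],z))
E
python3 j.py
```

```text
14.1167 [525.2 140.3 263.9] [-0.  -0.4 -0.3] 85.80275307747499
4475 91.09628844086282
lid (505.3155212402344, 137.76531982421875) 29.829381942749023 [503.9 137.4  91.1] [[477.5 110.5  88.4]
 [532.  165.   92.7]]
jar 0.88 [501.3 140.2  14. ]
clamp 0.72 [518.5  96.8   0. ]
```

View pics/w8.png

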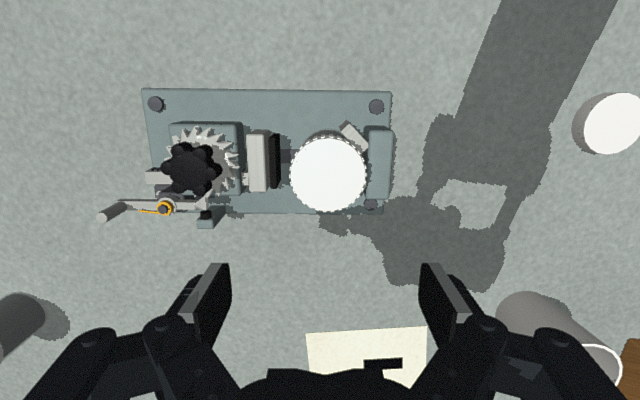

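Call:
move_arm --series "-.01 -.002 -.015 0;-.0095 -.0015 -.03 0;0 0 -.03 0;0 0 -.025 0;0 0 -.015 0;0 0 -.01 0;0 0 -.005 0;0 0 -.002 0;0 0 0 0;0 0 0 0"

```text
time: 15.05
eef_pos: [507.2, 136.2, 132.8]
ee_rot: [-0.135, 0.991, 0.0, 0.001]
wrist_force: [0.8, -0.8, 0.7]
width: 85.3
grasp_force: 0.0
```

Call:
move_arm --series "-.0015 .0005 0 0;0 0 0 0;0 0 0 0;0 0 0 0;0 0 0 0;0 0 0 0;0 0 0 0;0 0 0 0;0 0 0 0;0 0 0 0" --gripper -1 --squeeze 40

```text
time: 15.88
eef_pos: [505.2, 137.1, 132.9]
ee_rot: [-0.136, 0.991, 0.0, 0.001]
wrist_force: [-1.2, 1.0, 5.5]
width: 56.7
grasp_force: 42.2
```

Call:
move_arm --series "0 0 .003 0;0 0 .005 0;0 0 .007 0;0 0 .01 0;0 0 .01 0;0 0 0 0"

```text
time: 16.38
eef_pos: [505.7, 137.0, 169.4]
ee_rot: [-0.135, 0.991, 0.0, 0.002]
wrist_force: [-0.3, -1.0, -0.4]
width: 57.2
grasp_force: 42.9
```

Call:
move_arm --series "0 0 .02 0;0 0 .025 0;0 0 .02 0;-.001 -.015 0 0;-.003 -.025 0 0;-.003 -.034 0 0;-.003 -.034 0 0;-.003 -.034 0 0;-.003 -.034 0 0;-.003 -.034 0 0"

```text
time: 17.22
eef_pos: [484.7, -74.4, 232.0]
ee_rot: [-0.136, 0.991, 0.0, -0.0]
wrist_force: [0.3, 0.3, -1.5]
width: 57.0
grasp_force: 43.8
```

Call:
move_arm --series "-.003 -.034 0 0;-.003 -.034 0 0;-.003 -.034 0 0;-.003 -.034 0 0;-.003 -.034 0 0;-.003 -.034 0 0;-.003 -.025 0 0;-.001 -.015 0 0;0 0 0 0;0 0 0 0"

```text
time: 18.05
eef_pos: [463.2, -317.0, 231.6]
ee_rot: [-0.135, 0.991, 0.001, -0.0]
wrist_force: [0.6, 0.9, -0.8]
width: 57.2
grasp_force: 43.8
```

```bash
python3 - <<'E'
from h import *
np.set_printoptions(precision=1,suppress=True)
C=cam("wrist");p,D=robot.read_camera("wrist");save("w9.png",p);s=robot.state();print(s["time"],s["eef_pos"],s["wrist_force"],s["width"])
for n in("wrist","top"):
  C=cam(n); 
  if n=="top": p,D=robot.read_camera(n)
  for k,z in dict(tray=0,tray_in=4,jar=100).items():
    for q in robot.pinpoint(n,k)[:2]: print(n,k,q["p"],q["xy"],atz(C,q["xy"],z))
E
```

```text
18.1 [ 463.3 -316.1  231.4] [-0.  -0.8 -2. ] 56.792250815710844
wrist tray 0.87 [306.1, 173.8] [ 462.2 -334.4    0. ]
wrist tray 0.66 [306.8, 177.5] [ 465.5 -332.8    0. ]
wrist tray_in 0.92 [308.1, 180.8] [ 467.2 -330.9    4. ]
wrist jar 0.63 [325.2, 226.1] [ 467.9 -314.6  100. ]
top tray 0.59 [466.3, 250.0] [ 468.8 -340.2    0. ]
top tray_in 0.92 [467.3, 249.6] [ 469.4 -341.8    4. ]
top jar 0.42 [470.5, 244.4] [ 470.8 -323.7  100. ]
top jar 0.38 [178.0, 190.0] [605.9 385.8 100. ]
```

View pics/w9.png

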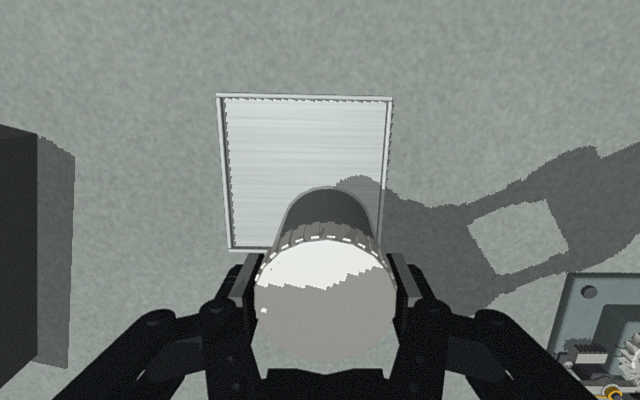

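Call:
move_arm --series ".0025 -.018 -.01 0;0 0 -.025 0;0 0 -.03 0;0 0 -.02 0;0 0 -.01 0;0 0 -.005 0;0 0 -.002 0;0 0 0 0;0 0 0 0"

```text
time: 19.2
eef_pos: [467.0, -335.9, 131.2]
ee_rot: [-0.136, 0.991, -0.001, 0.001]
wrist_force: [0.4, -1.1, -0.9]
width: 56.8
grasp_force: 43.8
```

Call:
move_arm --series "0 0 -.001 0;0 0 -.001 0;0 0 0 0"

```text
time: 19.45
eef_pos: [466.3, -335.5, 128.5]
ee_rot: [-0.135, 0.991, -0.0, 0.0]
wrist_force: [0.5, 0.5, -1.5]
width: 56.9
grasp_force: 43.8
```

Call:
move_arm --series "0 0 -.0005 0;0 0 -.0005 0;0 0 0 0"

```text
time: 19.7
eef_pos: [466.0, -335.2, 126.8]
ee_rot: [-0.135, 0.991, 0.0, -0.0]
wrist_force: [-0.1, -0.3, -1.5]
width: 57.0
grasp_force: 43.8
```

Call:
move_arm --series "0 0 -.0005 0;0 0 -.0005 0;0 0 0 0"

```text
time: 19.95
eef_pos: [465.9, -335.2, 125.6]
ee_rot: [-0.135, 0.991, 0.0, -0.0]
wrist_force: [0.6, -0.0, -1.8]
width: 57.1
grasp_force: 43.8
```

Call:
move_arm --series "0 0 -.0005 0;0 0 -.0005 0;0 0 0 0"

```text
time: 20.2
eef_pos: [465.9, -335.2, 124.6]
ee_rot: [-0.135, 0.991, 0.0, -0.0]
wrist_force: [0.4, -0.2, -0.8]
width: 57.0
grasp_force: 43.8
```

Call:
move_arm --series "0 0 -.0005 0;0 0 0 0;0 0 0 0"

```text
time: 20.45
eef_pos: [466.0, -335.2, 124.2]
ee_rot: [-0.135, 0.991, 0.0, -0.0]
wrist_force: [0.1, 0.7, -1.4]
width: 56.6
grasp_force: 43.8
```

Call:
move_arm --series "0 0 -.0005 0;0 0 0 0;0 0 0 0"

```text
time: 20.7
eef_pos: [466.0, -335.2, 123.7]
ee_rot: [-0.135, 0.991, 0.0, -0.0]
wrist_force: [-0.3, 0.6, -0.7]
width: 57.2
grasp_force: 43.8
```

Call:
move_arm --series "0 0 -.0005 0;0 0 0 0;0 0 0 0"

```text
time: 20.95
eef_pos: [466.0, -335.2, 123.2]
ee_rot: [-0.135, 0.991, 0.0, -0.0]
wrist_force: [1.4, 0.1, -0.9]
width: 56.7
grasp_force: 43.8
```

Call:
move_arm --series "0 0 -.0005 0;0 0 0 0;0 0 0 0"

```text
time: 21.2
eef_pos: [466.1, -335.2, 123.0]
ee_rot: [-0.135, 0.991, -0.0, 0.0]
wrist_force: [-0.5, 0.2, 1.6]
width: 56.7
grasp_force: 43.9
```

Call:
move_arm --series "0 0 -.0005 0;0 0 0 0;0 0 0 0"

```text
time: 21.45
eef_pos: [466.2, -335.3, 123.0]
ee_rot: [-0.135, 0.991, 0.0, 0.0]
wrist_force: [-1.9, 2.1, 5.0]
width: 56.8
grasp_force: 44.2
```

Contact with the tray floor at TCP z 123. I'll ease back slightly, release, and rise.

Call:
move_arm --series "0 0 .0005 0;0 0 0 0;0 0 0 0"

```text
time: 21.7
eef_pos: [466.1, -335.2, 123.0]
ee_rot: [-0.135, 0.991, -0.0, 0.0]
wrist_force: [-1.0, 1.5, 3.4]
width: 57.0
grasp_force: 43.9
```

Call:
move_arm --series "0 0 0 0;0 0 0 0;0 0 0 0;0 0 0 0;0 0 0 0;0 0 0 0;0 0 0 0;0 0 0 0" --gripper 1

```text
time: 22.37
eef_pos: [466.0, -335.3, 122.7]
ee_rot: [-0.135, 0.991, -0.0, 0.0]
wrist_force: [-0.4, 1.0, 0.0]
width: 85.7
grasp_force: 0.0
```

Call:
move_arm --series "0 0 .005 0;0 0 .01 0;0 0 .02 0;0 0 .03 0;0 0 .035 0;0 0 .03 0;0 0 .02 0;0 0 0 0;0 0 0 0;0 0 0 0"

```text
time: 23.2
eef_pos: [465.5, -334.9, 272.5]
ee_rot: [-0.135, 0.991, 0.0, -0.0]
wrist_force: [-0.2, 0.1, 0.3]
width: 85.7
grasp_force: 0.0
```

```bash
python3 - <<'E'
from h import *
p,D=robot.read_camera("wrist");t,D2=robot.read_camera("top");s=robot.state();print(s["time"],s["eef_pos"],s["width"])
save("c10.png",np.vstack([cv2.resize(p,(480,300)),cv2.resize(t[150:290,160:500],(480,300),interpolation=3)]))
E
```

```text
23.3 [ 465.10205268 -334.47848081  271.06597737] 85.82219987713223
```

View pics/c10.png

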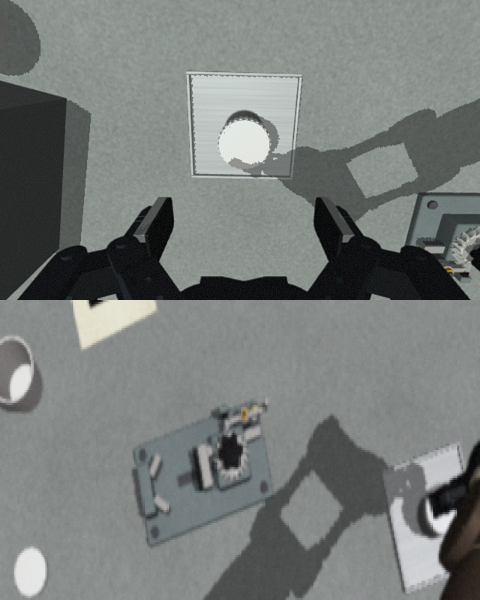

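The last picture shows the jar upright in the middle of the tray (wrist view, about (245,142) in the crop). The clamp is empty with its jaw run back, and the lid and beaker have not moved.

```bash
python3 -c "
from bench import robot
print(robot.close_job())"
```

```text
the job is handed in; nothing more can be done
None
```

The pawl was held off at about 5 N on the pin until the jaw ran back, then let drop into the teeth; the jar now stands upright in the tray, and the job was handed in at about 23 s.

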